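# Set the waxing-iron base to the heat of the wax on the job slip

## Robot

A 6-joint arm with a two-finger parallel gripper is mounted at the origin on the work surface. World frame = base frame: x ahead of the robot, y to its left, z up, the work surface at z = 0. Lengths are in m, angles in rad, forces in N, time in s.
With the tool pointing down it reaches from about 0.35 to 0.775 m from the base axis. Payload 7.3 kg.
Tool frame: the origin (TCP) lies midway between the tips of the shut fingers; the grasp point (between the pads) lies 19 mm behind it; z points along the fingers, y is the line along which they close (so a half turn about z gives the same grasp; the last joint's range is limited). The gripper opens to 92 mm and grips with 3 to 60 N. Pads are 19 mm wide; open, the fingers measure 130 mm over their backs; the gripper's body (75 mm by 190 mm) begins 47 mm behind the grasp point.
Start: joints at [-1.441, 0.342, 1.524, -0, 1.275, -0.146], TCP at [0.143, -0.505, 0.227] pointing down, gripper open.
Joint ranges: [-2.53, 2.53], [-0.77, 2.02], [0.04, 2.7], [-1, 4.14], [0.28, 2.66], [-3.11, 3.11]. Speed limits (rad/s): [2.57, 2.57, 3.14, 3.14, 3.14, 3.14].

## Interface

Orientations are given as a rotation vector (axis times angle).
In Python, from bench import sensors, camera, camera_info, bot gives the robot as it stands.
- The arm moves only by the tool apply_moves, never from a script. Its argument "increments" is a list of rows, each a list of 3 entries, a list of its own where there are three numbers: the closure in counts, from 0 (fully open) to 255 (shut), then the shift along the tool's x, y, z in cm, then the turn, a rotation vector about the tool's x, y, z in rad. In form: [[fingers, [dx, dy, dz], [wx, wy, wz]], ...]. A call has 1 to 20 rows; each row is the pose to reach, as a shift and turn from the pose commanded when the call began, along the tool's axes at that moment; what a row does not reach only later rows make up. A row lasts 1/8 s, in which the tool goes at most 62.5 mm and 10.7 degrees, less where a joint would pass 70% of its speed; a pose out of reach is approached as far as the arm can. A call with a gripper value outside its range is refused whole. The fingers move at their own pace and stop on an object; the grip force is fixed at half the most. Time passes only in rows, so rows that repeat a pose let the fingers close. It gives the time, the measured TCP pose, the force, the opening and the grip force at its end, in the units of the state.
- sensors.sense(): the state, without advancing time (a new reading comes with each control period).
- camera(name): name is "scene" or "top" or "wrist"; returns (picture, depth): 420x560x3 uint8, blue, green, red; 420x560 float32, m along the optical axis (not along the pixel's ray), 0 where there is no reading.
- camera_info(name): a dict with "fov_y" (degrees; the focal length in pixels is half the picture's height over the tangent of half this angle, whatever the lens; pixels are square), "cx", "cy" (the principal point, pixels), "k1" (the pictures are not rectified: a ray, as slopes to the right and down, at radius r is drawn at 1 + k1 r^2 times it, then the intrinsics apply), "xyz" and "orientation" of the camera in the world. Camera axes: x right, y down, z forward; pixel columns grow to the right and rows downward; lengths in m; the calibration is good to about 2 mm. A picture is of the moment at which its call begins: read the wrist's pose just before it. camera_info takes no time and is no camera call; for the wrist camera it gives the pose at the moment of the call.
- bot.job_done(): hands the job in; it is judged then, once.
The state is a dict: "time_s": time; "joints": joint angles; "dq": joint speeds; "tau": joint torques, N m; "eef_pos": TCP position; "tool_rot": TCP orientation; "force": force on the tool from outside, world axes, zero at the start; "wrist_torque": the same for the moment, N m; "finger_gap": finger opening in m; "finger_force": force on a finger pad.
Only numpy, scipy, OpenCV 4.12 (cv2) and the standard library are available. Lean on these libraries where they do the work, as an engineer would, in place of code of your own. Each camera call takes 0.05 s, during which the arm holds its last target. There are 200 camera calls.

## Task

One of the three coloured wax bars lies on the white job slip: that is the wax for this board. On the yellow heating base of the waxing iron, push the tab of the round heat selector with a fingertip, without pinching it or forcing it, and step it round until it points at the mark of that wax's colour and has clicked in there. Leave the iron in its tray and the wax bars where they lie.

Things in the scene. Friction and masses are not known exactly. Their poses are not given: they have to be found in the camera images.
- iron_base: fixed heating base of a cordless waxing iron: yellow housing with a flat dark deck 78 mm above the bench, and a steel iron tray on its +y side. Origin on the bench straight under the selector's axis; x points away from the robot at yaw 0, z up. Housing: x -100 to +110 mm, y -95 to +95 mm; tray: y 97 to 217 mm, its rim 26 mm above the bench
- selector_axis (a point): point on the selector's vertical axis at deck level. The selector is a grey disc of 68 mm diameter, its top 16 mm above the deck, with one upright radial white tab, whose outer end points at the chosen mark
- selector (a joint): selector angle (rad), growing clockwise seen from above. Six sprung clicks 30 degrees apart: 0 off, 0.524 keep warm, 1.047 yellow, 1.571 red, 2.094 blue, 2.618 green; stops 0.1 beyond the ends. It starts at off or keep warm (rarely balanced between). Leaving a click takes about 0.2 N m (3 to 4 N on the tab); past half-way it snaps on by itself to the next click and stays there
- mark_off (a point): off mark, a white ring on the deck. All marks lie 77 mm from the selector's axis; clockwise from above, 30 degrees apart: white ring (off), thin white bar (keep warm), yellow, red, blue, green; seen from the base's x axis towards its y axis they stand at +75, +45, +15, -15, -45 and -75 degrees
- mark_yellow (a point): middle of the yellow mark on the deck, 18 x 22 mm
- mark_red (a point): middle of the red mark on the deck, 18 x 22 mm
- mark_blue (a point): middle of the blue mark on the deck, 18 x 22 mm
- tab_middle (a point): point in the tab, 46 mm from the selector's axis and 24 mm above the deck. The tab is an upright plate 13 mm thick, 14 to 58 mm from the axis, its top 37 mm above the deck; beyond the disc (34 to 58 mm from the axis) its underside is 7 mm above the deck. Nothing else stands above the deck within 95 mm of the axis
- tab_rear: white grip face with dark ribs on the anticlockwise side of the tab (seen from above): pushed, it turns the selector clockwise, up in heat. 34 mm along the tab x 2.4 mm x 26 mm high; origin at its centre, 40 mm from the selector's axis, 5 mm from the tab's mid-plane, 23 mm above the deck; x points radially outwards
- tab_front: the same grip face on the clockwise side of the tab: pushed, it turns the selector anticlockwise. The tab counts as pinched when fingers press on both of its grip faces at once
- job_slip: white paper slip 105 mm (x) x 148 mm (y), paper-thin, flat on the bench, with a wax bar lying on its middle; origin at its centre. The other two bars lie more than 110 mm from that centre
- wax_yellow_middle (a point): middle of the yellow wax bar: a rounded block 44 mm x 82 mm (its x and y) and 20 mm high, 90 g, lying loose and flat on the bench; the point lies 10 mm up
- wax_red_middle (a point): middle of the red wax bar: a rounded block 44 mm x 82 mm (its x and y) and 20 mm high, 90 g, lying loose and flat on the bench; the point lies 10 mm up
- wax_blue_middle (a point): middle of the blue wax bar: a rounded block 44 mm x 82 mm (its x and y) and 20 mm high, 90 g, lying loose and flat on the bench; the point lies 10 mm up
- wax_iron_handle (a point): middle of the black handle of the loose waxing iron (0.6 to 1.2 kg) that rests in the tray of the base: red body on an aluminium sole 150 x 85 mm, handle 136 mm long along the base's x axis, 30 mm wide, its top 119 mm above the bench
There are look-alikes about, which are no part of the job. There is more than one size of the part that bears wax_red_middle; the job needs the middle-sized. There is more than one size of the part that bears wax_blue_middle; the job needs the larger.

How it is judged:
By the outcome, as a careful person would: the job done as asked, in the order asked, and still so for the second after the job is handed in, with the robot touching nothing.
It also fails if it takes over 61 s, if anything falls off the work surface, if the arm or the gripper's body presses on something with over 40 N, if the wrist force passes 120 N, or if a joint passes its speed limit or range.

## Working session

There is one attempt and no reset: what is moved stays moved. The work goes in short steps, Python scripts to look and compute and a tool call to move; the robot and the scene stay as the last step left them, time stands still between calls to the robot, and variables do not carry over. Pictures are saved under pics/ and viewed, at most 10 in all, crops included, and the job is handed in when it is done.

Besides the shell and the picture viewer there is one more tool, called after "Call:" as name([rows], argument=value, ...), one row to a line, values as JSON. apply_moves: Moves the arm, as the interface text tells. Its arguments: {"type":"object","properties":{"increments":{"type":"array"}},"required":["increments"]}

```bash
mkdir -p pics; ls; cat > h.py <<'E'
import numpy as np, cv2
from scipy.spatial.transform import Rotation as R
from bench import sensors,camera,camera_info,bot
def load(n):
    i=camera_info(n); p,d=camera(n); np.savez(f'{n}.npz',p=p,d=d); return p,d,i
def pts(us,vs,z,i):
    f=210/np.tan(np.radians(i['fov_y'])/2)
    K=np.array([[f,0,i['cx']],[0,f,i['cy']],[0,0,1]])
    q=cv2.undistortPoints(np.stack([us,vs],-1).astype(float).reshape(-1,1,2),K,np.array([i['k1'],0,0,0,0.])).reshape(-1,2)
    c=np.c_[q,np.ones(len(q))]*np.reshape(z,(-1,1))
    o=np.array(i['orientation']); r=R.from_rotvec(o) if o.shape==(3,) else (R.from_matrix(o) if o.shape==(3,3) else R.from_quat(o))
    return r.apply(c)+np.array(i['xyz'])
E
python3 - <<'E'
from h import *
for n in('top','scene'):
    p,d,i=load(n); cv2.imwrite(f'pics/{n}.png',p); print(i)
print(sensors.sense())
E
```

```text
pics
{'fov_y': 53.62586659376182, 'cx': 280.2666511965119, 'cy': 207.71035319136615, 'k1': -0.12502902692859819, 'xyz': array([ 0.38507672, -0.12239304,  1.1930544 ]), 'orientation': array([-2.12540873,  2.16784579, -0.14840662])}
{'fov_y': 49.53664623996473, 'cx': 279.4007829634247, 'cy': 204.98434524150187, 'k1': -0.0941010978231257, 'xyz': array([ 1.12174266, -0.76856134,  0.92429547]), 'orientation': array([-2.1722738, -0.9145766,  0.3761812])}
{'time_s': 0.1, 'joints': array([-1.44100791e+00,  3.42652569e-01,  1.52491720e+00,  1.91241897e-05,
        1.27541144e+00, -1.46008736e-01]), 'dq': array([-0.00041674, -0.00194163, -0.00481025, -0.00217189,  0.00204701,
       -0.00271506]), 'tau': array([ 1.81027335e-03, -4.32004416e+01, -2.44694620e+01,  7.18646217e-02,
        5.26230584e-02, -3.73600074e-05]), 'eef_pos': array([ 0.1429399 , -0.50478799,  0.22611621]), 'tool_rot': array([-3.11039569e+00, -4.31649906e-01, -4.64008834e-05]), 'force': array([0.21306843, 0.32799396, 0.15376884]), 'wrist_torque': array([ 0.04553367, -0.01009163, -0.0151568 ]), 'finger_force': 0.0, 'finger_gap': 0.09160950261017908}
```

View pics/top.png

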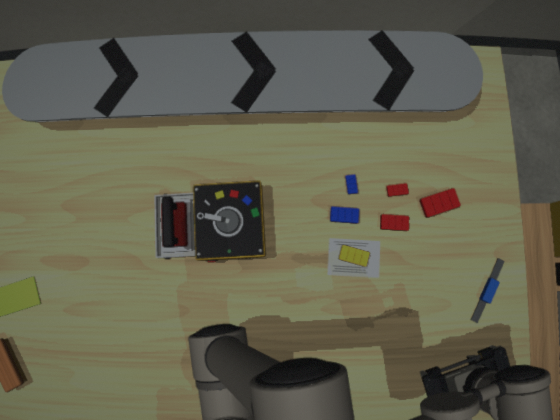

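View pics/scene.png

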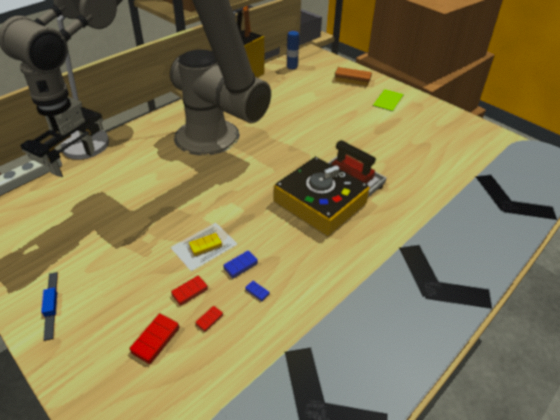

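The yellow bar (354,256) lies on the white slip (354,258), so the target is the yellow mark. The base is at (228,220). The tab points left to about (203,216), at the white ring (off), and the yellow mark is at (220,195). Possible confusions: red bars at (440,203), (395,222) and (398,190), blue bars at (345,215) and (352,184), and a yellow-green sheet at (15,297). None of these is on the slip. Next I'll measure the base and check a close crop.

```bash
python3 - <<'E'
from h import *
i=camera_info('top'); z=np.load('top.npz'); p,d=z['p'],z['d']
v,u=np.mgrid[150:280,140:400]; u=u.ravel(); v=v.ravel()
P=pts(u,v,d[v,u],i); hsv=cv2.cvtColor(p,cv2.COLOR_BGR2HSV)[v,u].astype(int)
deck=(abs(P[:,2]-.078)<.012)&(u<275)
dk=deck&(hsv[:,2]<90)
print('deck z',np.median(P[dk,2]))
r=cv2.minAreaRect(P[deck][:,:2].astype(np.float32)*1000); print('deck rect',r)
H,S,V=hsv.T; c={}
for n,m in dict(yellow=(abs(H-27)<8),red=((H<6)|(H>174)),blue=abs(H-117)<10,green=abs(H-65)<15).items():
    k=deck&m&(S>130)&(V>70)&(u>205)&(u<262)&(v>185)&(v<220)
    c[n]=P[k].mean(0); print(n,k.sum(),c[n],u[k].mean(),v[k].mean())
# fit axis+yaw
ang=np.radians([15,-15,-45,-75]); A=.077*np.c_[np.cos(ang),np.sin(ang)]; B=np.array([c[n][:2] for n in('yellow','red','blue','green')])
a=A-A.mean(0); b=B-B.mean(0); yaw=np.arctan2((a[:,0]*b[:,1]-a[:,1]*b[:,0]).sum(),(a*b).sum())
Rm=np.array([[np.cos(yaw),-np.sin(yaw)],[np.sin(yaw),np.cos(yaw)]]); ax=B.mean(0)-Rm@A.mean(0)
print('yaw',np.degrees(yaw),'axis',ax,'res',B-(A@Rm.T+ax))
t=(P[:,2]>.104)&(P[:,2]<.13)&(np.hypot(*(P[:,:2]-ax).T)<.07)
q=P[t][:,:2]-ax; print('tab n',t.sum(),'mean',q.mean(0),'ang rel base',np.degrees(np.arctan2(*q.mean(0)[::-1])-yaw),'zmax',P[t,2].max())
cv2.imwrite('pics/crop.png',cv2.resize(p[165:275,145:285],None,fx=5,fy=5,interpolation=cv2.INTER_CUBIC))
E
```

```text
deck z 0.07862025653443938
deck rect ((514.2593994140625, 47.06652069091797), (210.88949584960938, 240.2678985595703), 2.561314821243286)
yellow 80 [0.58290736 0.01722198 0.07804177] 229.5625 194.4625
red 58 [0.58505919 0.00525666 0.07998492] 233.86206896551724 193.4655172413793
blue 61 [ 0.56687397 -0.02951371  0.08006644] 246.63934426229508 199.78688524590163
green 51 [ 0.53301321 -0.05083903  0.0794498 ] 254.62745098039215 212.01960784313727
yaw -2.111715207725333 axis [0.51240582 0.01977095] res [[-0.00455859 -0.01972388]
 [-0.00093807  0.00814187]
 [ 0.00206418  0.00713187]
 [ 0.00343248  0.00445015]]
tab n 91 mean [0.00547635 0.03760026] ang rel base 83.82505224661665 zmax 0.12140877954945117
```

View pics/crop.png

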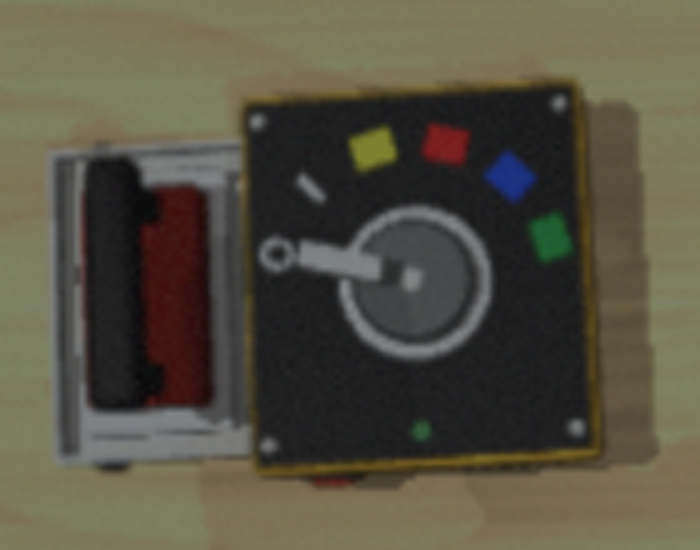

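The crop shows the tab on the ring (277,254), with the bar at (311,187), yellow (372,149), red (446,144), blue (511,177) and green (550,238). My yellow mask picked up the housing rim, so I'll refit from these pixels.

```bash
cat > fit.py <<'E'
from h import *
i=camera_info('top'); z=np.load('top.npz'); p,d=z['p'],z['d']
uv=np.array([[277,254],[311,187],[372,149],[446,144],[511,177],[550,238]])/5.+[145-.4,165-.4]
# intersect with deck plane z=.078
P1=pts(uv[:,0],uv[:,1],np.ones(6),i); o=np.array(i['xyz']); B=(o+(P1-o)*((.078-o[2])/(P1[:,2]-o[2]))[:,None])[:,:2]
ang=np.radians([75,45,15,-15,-45,-75]); A=.077*np.c_[np.cos(ang),np.sin(ang)]
a=A-A.mean(0); b=B-B.mean(0); yaw=np.arctan2((a[:,0]*b[:,1]-a[:,1]*b[:,0]).sum(),(a*b).sum())
Rm=np.array([[np.cos(yaw),-np.sin(yaw)],[np.sin(yaw),np.cos(yaw)]]); ax=B.mean(0)-Rm@A.mean(0)
if __name__=='__main__':
    print('yaw',np.degrees(yaw),'axis',ax,'\n',(B-(A@Rm.T+ax)).round(4))
    v,u=np.mgrid[150:280,190:280]; u=u.ravel(); v=v.ravel(); P=pts(u,v,d[v,u],i)
    t=(P[:,2]>.104)&(P[:,2]<.13)&(np.hypot(*(P[:,:2]-ax).T)<.07)
    q=P[t][:,:2]-ax; print(t.sum(),q.mean(0),'tab ang rel base',np.degrees(np.arctan2(*q.mean(0)[::-1])-yaw),np.hypot(*q.T).max())
    s=sensors.sense(); print(R.from_rotvec(s['tool_rot']).as_matrix().round(3))
    # bars/ handle heights
E
python3 fit.py
```

```text
yaw 2.111417140919356 axis [0.51025604 0.02307213] 
 [[-0.0006  0.0001]
 [ 0.0007  0.0002]
 [-0.0002  0.0005]
 [ 0.0003 -0.0002]
 [-0.0001 -0.0004]
 [-0.0002 -0.0001]]
91 [0.00762613 0.03429908] tab ang rel base 75.35322893022415 0.05767213826679674
[[ 0.962  0.272 -0.   ]
 [ 0.272 -0.962  0.001]
 [ 0.    -0.001 -1.   ]]
```

Call:
apply_moves([
  [255,[49.2,-46.1,0],[0,0,-2.64]],
  [255,[49.2,-46.1,0],[0,0,-2.64]],
  [255,[49.2,-46.1,0],[0,0,-2.64]],
  [255,[49.2,-46.1,0],[0,0,-2.64]],
  [255,[49.2,-46.1,0],[0,0,-2.64]],
  [255,[49.2,-46.1,0],[0,0,-2.64]],
  [255,[49.2,-46.1,0],[0,0,-2.64]],
  [255,[49.2,-46.1,0],[0,0,-2.64]],
  [255,[49.2,-46.1,0],[0,0,-2.64]],
  [255,[49.2,-46.1,0],[0,0,-2.64]],
  [255,[49.2,-46.1,0],[0,0,-2.64]],
  [255,[49.2,-46.1,0],[0,0,-2.64]],
  [255,[49.2,-46.1,0],[0,0,-2.64]],
  [255,[49.2,-46.1,0],[0,0,-2.64]],
  [255,[49.2,-46.1,0],[0,0,-2.64]],
  [255,[49.2,-46.1,0],[0,0,-2.64]],
  [255,[49.2,-46.1,0],[0,0,-2.64]],
  [255,[49.2,-46.1,0],[0,0,-2.64]],
  [255,[49.2,-46.1,0],[0,0,-2.64]],
  [255,[49.2,-46.1,0],[0,0,-2.64]],
])

```text
time_s: 2.6
eef_pos: [0.4909, 0.0724, 0.2267]
tool_rot: [0.354, 3.122, -0.0]
force: [-0.7, 0.8, -0.2]
finger_gap: 0.0005
finger_force: 0.0
```

Call:
apply_moves([
  [255,[0,0,6],[0,0,0]],
  [255,[0,0,10],[0,0,0]],
  [255,[0,0,12.6],[0,0,0]],
  [255,[0,0,12.6],[0,0,0]],
  [255,[0,0,12.6],[0,0,0]],
])

```text
time_s: 3.22
eef_pos: [0.4917, 0.0724, 0.1018]
tool_rot: [0.354, 3.12, 0.0]
force: [0.3, 0.3, 0.6]
finger_gap: 0.0007
finger_force: 0.0
```

```bash
python3 - <<'E'
from h import *
a=camera('scene')[0][120:240,240:420]; b=camera('wrist')[0]
cv2.imwrite('pics/s2.png',np.hstack([cv2.resize(a,None,fx=2.4,fy=2.4,interpolation=cv2.INTER_CUBIC),cv2.resize(b,(360,288))]))
E
```

```text
(no output)
```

View pics/s2.png

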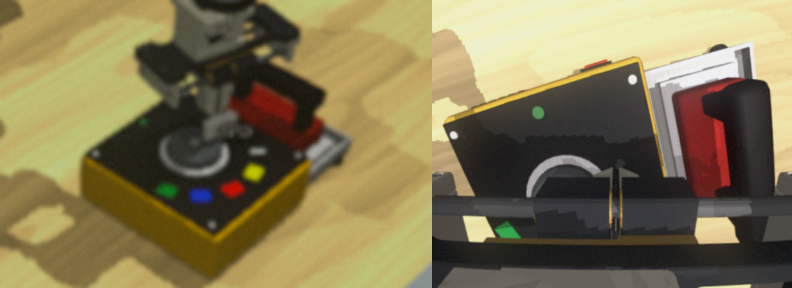

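The finger stands on the robot side of the tab (right panel about (615,200)), clear of the iron. I'll push the first click slowly.

Call:
apply_moves([
  [255,[-0.7,0,0],[0,0,0]],
  [255,[-1.2,0,0],[0,0,0]],
  [255,[-1.4,0,0],[0,0,0]],
  [255,[-1.6,0.06,0],[0,0,0.044]],
  [255,[-1.8,0.12,0],[0,0,0.087]],
  [255,[-2.0,0.17,0],[0,0,0.13]],
  [255,[-2.2,0.21,0],[0,0,0.175]],
  [255,[-2.4,0.24,0],[0,0,0.218]],
  [255,[-2.6,0.26,0],[0,0,0.262]],
  [255,[-2.8,0.28,0],[0,0,0.305]],
  [255,[-3.0,0.28,0],[0,0,0.349]],
  [255,[-3.0,0.28,0],[0,0,0.349]],
  [255,[-3.0,0.28,0],[0,0,0.349]],
])

```text
time_s: 4.95
eef_pos: [0.5208, 0.0683, 0.1007]
tool_rot: [0.889, 3.013, -0.0]
force: [-0.3, 0.7, 0.3]
finger_gap: 0.0004
finger_force: 0.0
```

```bash
python3 - <<'E'
from h import *
cv2.imwrite('pics/s3.png',np.hstack([cv2.resize(camera(n)[0][s],(390,270),interpolation=cv2.INTER_CUBIC) for n,s in (('scene',np.s_[130:225,260:400]),('top',np.s_[165:265,155:295]))]))
E
```

```text
(no output)
```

View pics/s3.png

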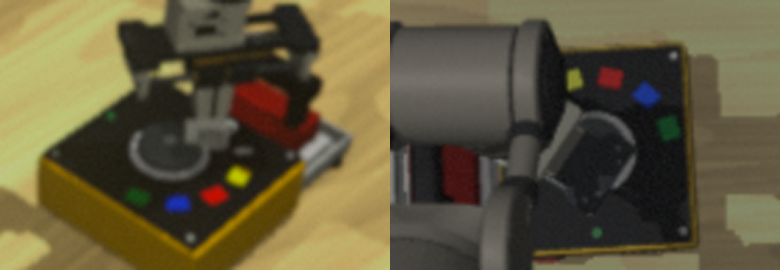

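The tab has moved to the keep-warm bar and the contact force is back to zero, so it has clicked. Next, the second click.

Call:
apply_moves([
  [255,[-0.39,0.12,0],[0,0,0.087]],
  [255,[-0.79,0.21,0],[0,0,0.175]],
  [255,[-1.0,0.24,0],[0,0,0.218]],
  [255,[-1.2,0.26,0],[0,0,0.262]],
  [255,[-1.4,0.28,0],[0,0,0.305]],
  [255,[-1.6,0.28,0],[0,0,0.349]],
  [255,[-1.8,0.28,0],[0,0,0.393]],
  [255,[-2.0,0.26,0],[0,0,0.436]],
  [255,[-2.2,0.24,0],[0,0,0.48]],
  [255,[-2.4,0.21,0],[0,0,0.524]],
  [255,[-2.4,0.21,0],[0,0,0.524]],
  [255,[-2.4,0.21,0],[0,0,0.524]],
])

```text
time_s: 6.55
eef_pos: [0.5419, 0.0571, 0.1007]
tool_rot: [-1.639, -2.68, 0.0]
force: [0.5, 0.0, 0.8]
finger_gap: 0.0005
finger_force: 0.0
```

Call:
apply_moves([
  [255,[1,0,0],[0,0,0]],
  [255,[1.2,0,-1],[0,0,0]],
  [255,[1.2,0,-6],[0,0,0]],
  [255,[1.2,0,-11],[0,0,0]],
  [255,[1.2,0,-13],[0,0,0]],
  [255,[-20,-24,-13],[0,0,0]],
  [255,[-20,-24,-13],[0,0,0]],
  [255,[-20,-24,-13],[0,0,0]],
  [255,[-20,-24,-13],[0,0,0]],
  [255,[-20,-24,-13],[0,0,0]],
  [255,[-20,-24,-13],[0,0,0]],
  [255,[-20,-24,-13],[0,0,0]],
  [255,[-20,-24,-13],[0,0,0]],
])

```text
time_s: 8.18
eef_pos: [0.4197, -0.2288, 0.2309]
tool_rot: [1.638, 2.681, 0.001]
force: [-0.4, 0.1, -0.7]
finger_gap: 0.0008
finger_force: 0.0
```

```bash
python3 - <<'E'
from h import *
from fit import ax,yaw
p,d,i=load('top'); cv2.imwrite('pics/s4.png',cv2.resize(p[165:275,145:285],None,fx=5,fy=5,interpolation=cv2.INTER_CUBIC))
v,u=np.mgrid[150:280,190:280]; u=u.ravel(); v=v.ravel(); P=pts(u,v,d[v,u],i)
t=(P[:,2]>.104)&(P[:,2]<.13)&(np.hypot(*(P[:,:2]-ax).T)<.07)
q=P[t][:,:2]-ax; print(t.sum(),np.degrees(np.arctan2(*q.mean(0)[::-1])-yaw))
E
```

```text
89 13.328521547682104
```

View pics/s4.png

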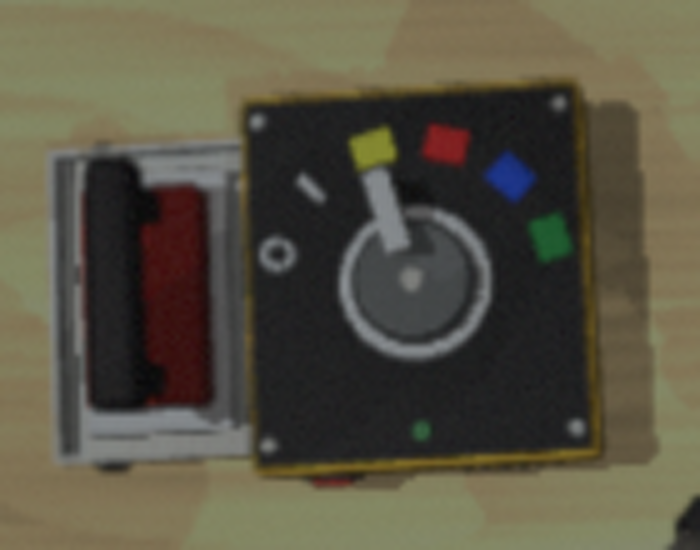

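The tab (385,205) points at the yellow mark (372,149), measured at about 13° against the nominal 15°. It has clicked in and the iron hasn't moved.

```bash
python3 -c "
from bench import bot; print(bot.job_done())"
```

```text
the job is handed in; nothing more can be done
None
```

The selector is clicked in at the yellow mark, matching the yellow wax bar on the slip; the arm touched neither the iron nor the wax bars, and the job is handed in.

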